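# Close the mug box and hold its lid against the sprung stop

### The job

The wooden packing box is full of mugs: lay its lid squarely on it, setting it down rather than dropping it, with its sides flush with the box's sides and its end just short of the sprung stop bar; then push the lid along the box against the bar with a steady 10 newtons or so, which moves the bar back about half of its travel (never ram the bar to the end of its travel). Finish while still holding the lid pressed like that, lying flat on the box, so that a colleague can screw it down, and leave the mugs, bottles and other things on the bench where they are.

Things in the scene. Friction and masses are not known exactly. Their poses are not given: they have to be found in the camera images.
- box: Open-topped light wooden packing box with four white mugs in it (below its rim), fixed. Outside 240 mm along its x, 200 mm along its y, rim 115 mm above the table, walls 10 mm. Origin: centre of its underside, at table level. x points to the end with the stop bar, roughly away from the robot (yaw within 0.3 rad); z up.
- end_board (a point): Top middle of the upright wooden end board (20 mm thick, 200 mm wide, 145 mm high) that carries the stop bar, at x = 168 mm, y = 0, z = 145 mm in the box's frame; fixed to the box. Box and end board stand on a plywood jig board 6 mm thick, 220 mm wide, from x = -135 to 195 mm of the box.
- stop_bar (a joint): How far the sprung stop bar is pushed back along the box's +x, in m: 0 at rest, 0.025 at the end of its travel. A wooden bar 170 mm long along the box's y, 12 mm thick, over the box's +x end wall, from 118 to 138 mm above the table. Its springs push back with 0.8 N per mm (10 N at 0.0125), without preload.
- stop_face (a point): Middle of the bar's flat face that looks to the box's -x (the lid's end is pressed on it). At rest at x = 107.5 mm, y = 0, z = 128 mm in the box's frame; moves along +x with the bar. With the bar 12.5 mm back, a lid touching it lies end to end over the box.
- lid: Loose flat light wooden board, 240 mm along its x, 200 mm along its y, 15 mm thick, 0.3 to 0.65 kg, with a handle block in the middle. At the start flat on the table, handle up, to the left or right of the box, x roughly away from the robot (yaw within 0.45 rad). Origin: centre of its underside; z up; the same either way round.
- lid_handle (a point): Middle of the lid's handle, 30 mm above the lid's underside. The handle is a darker wooden block: 70 mm along the lid's x, 24 mm along its y (the width to grip), from 15 to 45 mm above the underside.
- mug_a: White mug 80 mm across, 92 mm high, with a handle; a bystander beyond the middle. Origin: centre of its underside.
- mug_b: White mug like mug_a, a bystander towards the left edge. Origin: centre of its underside.
- brown_bottle: Brown glass bottle, 68 mm across, 160 mm high, a bystander towards the right edge. Origin: centre of its underside.
- small_bottle: Small brown bottle, 42 mm across, 75 mm high, a bystander straight ahead of the robot, between lid and box on the near side. Origin: centre of its underside.
- saucer: White saucer, 100 mm across, 16 mm high, a bystander at the right edge. Origin: centre of its underside.
- screwdriver: Screwdriver with a black handle lying near the robot on its left, a bystander. Origin: under its middle.
- screw_cup: Small white cup, 60 mm across, 60 mm high, a bystander towards the left edge. Origin: centre of its underside.

How it is judged:
By the outcome, as a careful person would: the job done as asked, in the order asked, and still so for the second after the job is handed in, while the arm keeps its last pose, push and grip.
It also fails if it takes over 42 s, if anything falls off the work surface, if the arm or the gripper's body presses on something with over 40 N, if the wrist force passes 120 N, or if a joint passes its speed limit or range.

### The arm

A 6-joint arm with a two-finger parallel gripper is mounted at the origin on the work surface. World frame = base frame: x ahead of the robot, y to its left, z up, the work surface at z = 0. Lengths are in m, angles in rad, forces in N, time in s.
With the tool pointing down it reaches from about 0.275 to 0.775 m from the base axis. Payload 14.6 kg.
Tool frame: the origin (TCP) lies on the centre line of the jaws, within the pads' length; the fingertips stand 25 mm ahead of it and the grasp point (between the pads) lies 6 mm ahead of it; z points along the fingers, y is the line along which they close (so a half turn about z gives the same grasp; the last joint's range is limited). The gripper opens to 85 mm and grips with 20 to 120 N. Pads are 22 mm wide; open, the fingers measure 114 mm over their backs; the gripper's body (76 mm by 85 mm) begins 54 mm behind the grasp point. The pads swing forward as they close: fully open they stand 13 mm farther back than shut.
Start: joints at [-1.486, 0.263, -0.048, 1.259, 0, 1.415], TCP at [0.125, -0.51, 0.256] pointing down, gripper open.
Joint ranges: [-2.65, 2.65], [-0.89, 1.7], [-1.18, 1.37], [-2.13, 2.11], [-1.35, 1.29], [-3.14, 3.14]. Speed limits (rad/s): [1.89, 1.89, 2.57, 2.79, 3.14, 3.14].

### API

Orientations are given as a unit quaternion [w, x, y, z].
In Python, from rig import env gives the robot as it stands. The module is installed in compiled form; this text tells all that it offers. Calls block until the motion is done:
- env.goto(position, orientation): joint-space move of the TCP to a pose.
- env.move_l(position, rot=None, velocity=0.15): straight line of the TCP; rot=None keeps the orientation; velocity is the mean speed in m/s.
- env.goto_joints(angles): joint-space move.
- env.release() and env.gripper_close(grip_force=None): open the fingers fully, or close them until they stop; grip_force is the grip in N (None keeps the last).
- env.pause(seconds).
- env.solve_ik(position, orientation): joint angles nearest the present ones, or None.
- env.read_camera(name): name is "scene" or "top"; returns a dict with "frame" (480x640x3 uint8, red, green, blue), "fovy" (degrees; the focal length in pixels is half the picture's height over the tangent of half this angle, whatever the lens; pixels are square), "cx", "cy" (the principal point, pixels), "world_from_camera" (4x4, takes a point from camera to world coordinates). Camera axes: x right, y down, z forward; pixel columns grow to the right and rows downward; lengths in m; the calibration is good to about 2 mm. A picture is of the moment at which its call begins. There is no depth.
A pose or a line that the arm cannot do raises env.MotionError and nothing moves.
- env.close_job(): hands the job in; it is judged then, once.
Readings, each from a call of its own:
- env.get_time(): time.
- env.get_joint_pos(): joint angles.
- env.get_qd(): joint speeds.
- env.get_effort(): joint torques, N m.
- env.get_tool_pos(): TCP position.
- env.get_orientation(): TCP orientation.
- env.get_contact_force(): force on the tool from outside, world axes, zero at the start.
- env.get_moment(): the same for the moment, N m.
- env.get_grip_width(): opening from 0.0 (shut) to 1.0 (fully open).
- env.get_gripper_force(): force on a finger pad.
Only numpy, scipy, OpenCV 4.12 (cv2) and the standard library are available. Lean on these libraries where they do the work, as an engineer would, in place of code of your own. Each camera call takes 0.05 s, during which the arm holds its last target. There are 200 camera calls.

## Working session

There is one attempt and no reset: what is moved stays moved. The work goes in short steps, each a Python script; the robot and the scene stay as the last script left them, time stands still between calls to the robot, and variables do not carry over. Pictures are saved under pics/ and viewed, at most 10 in all, crops included, and the job is handed in when it is done.

```bash
mkdir -p pics
python3 - <<'E'
from rig import env
import cv2,numpy as np
np.set_printoptions(precision=4,suppress=True)
for n in("scene","top"):
    c=env.read_camera(n);cv2.imwrite(f"pics/{n}0.png",c["frame"][:,:,::-1]);print(n,c["fovy"],c["cx"],c["cy"],c["world_from_camera"])
print(env.get_time(),env.get_orientation(),env.get_contact_force(),{k for k in c})
E
```

```text
scene 52.87662481258758 322.4934440754208 240.54936427839624 [[-0.8851  0.2858 -0.3674  1.0527]
 [ 0.4654  0.5572 -0.6877  0.9774]
 [ 0.0081 -0.7796 -0.6262  0.9838]
 [ 0.      0.      0.      1.    ]]
top 51.88582759691184 322.304196875298 247.7849315862041 [[ 0.0055 -0.9899  0.1414  0.3379]
 [-0.9999 -0.0041  0.0105 -0.0169]
 [-0.0098 -0.1415 -0.9899  1.4083]
 [ 0.      0.      0.      1.    ]]
0.1 [-0.0005  0.9928  0.1196  0.    ] [-0.2066 -0.5429  0.2908] {'fovy', 'cy', 'frame', 'world_from_camera', 'cx'}
```

View pics/scene0.png

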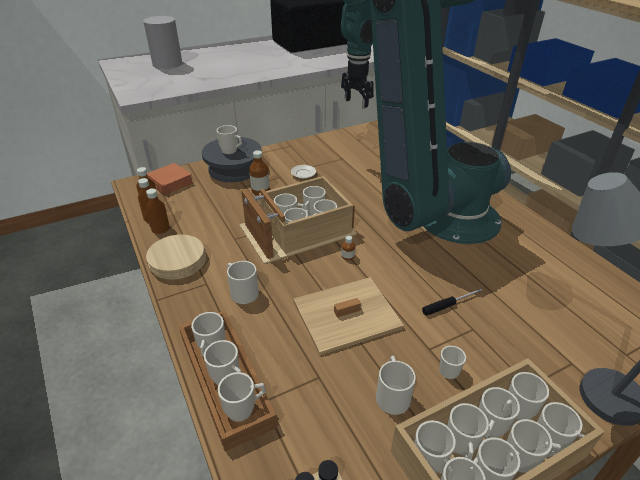

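View pics/top0.png

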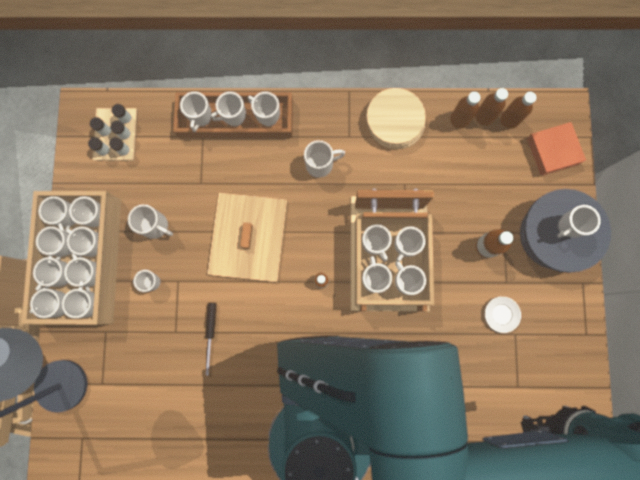

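The scene picture shows the lid (about 348,315) left of the box (about 312,215), with the small bottle between them. The top picture shows the lid at (248,237), its handle at (246,236), the box at (394,260), the end board at (394,200) and the small bottle at (321,281). I'll enlarge both areas.

Run:
```python
import cv2
a=cv2.imread("pics/top0.png")[180:320,200:440]
cv2.imwrite("pics/topc.png",cv2.resize(a,None,fx=3.3,fy=3.3,interpolation=cv2.INTER_CUBIC))
a=cv2.imread("pics/scene0.png")[165:265,230:370]
cv2.imwrite("pics/scc.png",cv2.resize(a,None,fx=5.5,fy=5.5,interpolation=cv2.INTER_CUBIC))
```

```text
(no output)
```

View pics/topc.png

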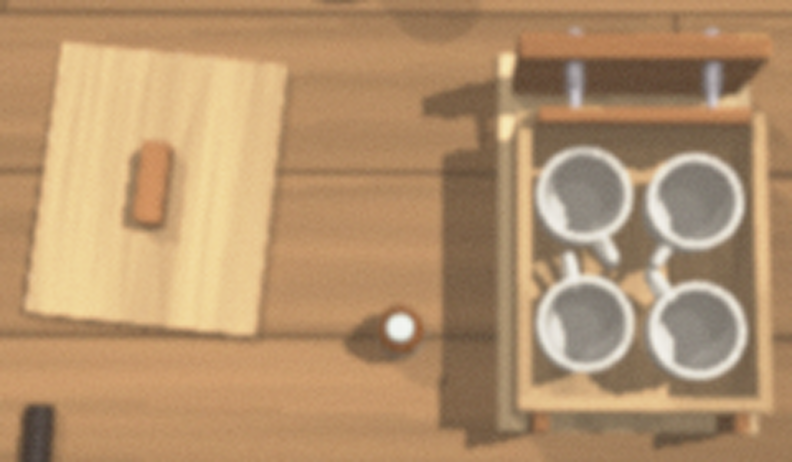

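View pics/scc.png

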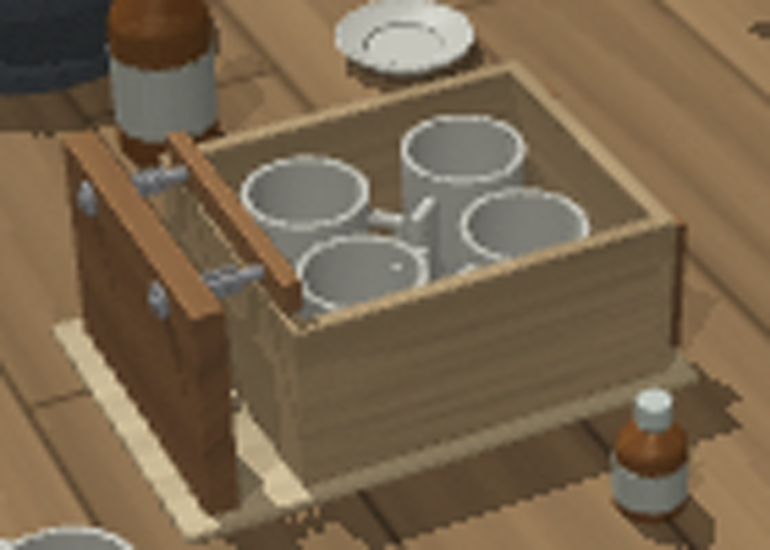

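The enlarged top view shows the lid's corners at crop (62,43), (288,66), (257,335) and (27,312). The box rim runs from x≈518 to 770 with its near edge at y≈410, and the bar's front edge is at y≈122. In the scene view the rim corners are at (512,66), (680,222) and (300,325). Next I'll fit these edges to sub-pixel precision.

```bash
cat > h.py <<'E'
import numpy as np,cv2
from scipy.ndimage import map_coordinates,gaussian_filter
from scipy.optimize import least_squares
np.set_printoptions(precision=4,suppress=True)
def load(env,n):
    c=env.read_camera(n);c["f"]=240/np.tan(np.radians(c["fovy"]/2));return c
def ray(c,uv,z):
    "pixel(s) to world points on the plane at height z"
    T=c["world_from_camera"];uv=np.atleast_2d(uv)
    d=np.c_[(uv[:,0]-c["cx"])/c["f"],(uv[:,1]-c["cy"])/c["f"],np.ones(len(uv))]@T[:3,:3].T
    return (T[:3,3]+d*((z-T[2,3])/d[:,2])[:,None])
def proj(c,P):
    T=c["world_from_camera"];q=(np.atleast_2d(P)-T[:3,3])@T[:3,:3]
    return q[:,:2]/q[:,2:]*c["f"]+[c["cx"],c["cy"]]
def edge(c,p,q,sign=0,half=4,trim=.1,ch=None):
    "refine pixel line p-q: sub-pixel strongest gradient across; returns inlier edge points. sign: + = brighter to the right-hand normal (n)"
    p,q=np.array(p,float),np.array(q,float);g=c["frame"].astype(float);g=g.mean(2) if ch is None else g[:,:,ch]
    g=gaussian_filter(g,.7);t=(q-p)/np.linalg.norm(q-p);n=np.array([-t[1],t[0]])
    s=np.arange(-half,half+.01,.1);out=[]
    for a in np.linspace(trim,1-trim,40):
        X=p+a*(q-p)+s[:,None]*n;v=map_coordinates(g,[X[:,1],X[:,0]],order=3)
        d=np.gradient(v);d=abs(d) if sign==0 else d*sign
        w=np.clip(d-.6*d.max(),0,None);k=d.argmax();w[abs(np.arange(len(s))-k)>12]=0
        out.append((a,(w*s).sum()/w.sum()))
    out=np.array(out)
    for _ in range(4):
        f=np.polyfit(out[:,0],out[:,1],1);r=out[:,1]-np.polyval(f,out[:,0])
        k=abs(r)<max(2*np.median(abs(r)),.15)
        out=out[k]
    return p+out[:,:1]*(q-p)+out[:,1:]*n, r.std()
E
cat > m.py <<'E'
from rig import env
from h import *
c=load(env,"top")
cr=lambda P:(np.array(P,float)+.5)/3.3-.5+[200,180]
# lid
L=cr([(62,43),(288,66),(257,335),(27,312)])
def line(P): 
    m=P[:,:2].mean(0);v=np.linalg.svd(P[:,:2]-m)[2][0];return m,v
def isect(a,b):
    s=np.linalg.solve(np.c_[a[1],-b[1]],b[0]-a[0]);return a[0]+s[0]*a[1]
ls=[]
for i in range(4):
    e,r=edge(c,L[i],L[(i+1)%4],sign=1,half=4);ls.append(line(ray(c,e,.015)));print("lid edge",r,len(e))
K=np.array([isect(ls[i-1],ls[i]) for i in range(4)])
print("lid corners",K,"sides",np.linalg.norm(K-np.roll(K,-1,0),axis=1),"centre",K.mean(0))
x=(K[0]+K[1]-K[2]-K[3]);y=K[0]+K[3]-K[1]-K[2];print("yaw",np.arctan2(x[1],x[0]),np.arctan2(-y[0],y[1]))
f=c["frame"].astype(int);b=cr([(120,125),(190,240)]).astype(int)
m=(f[:,:,0]-f[:,:,2]>85)&(f[:,:,1]<150)
mm=np.zeros_like(m);mm[b[0,1]:b[1,1],b[0,0]:b[1,0]]=m[b[0,1]:b[1,1],b[0,0]:b[1,0]]
R=cv2.minAreaRect(np.argwhere(mm)[:,::-1].astype(np.float32));print("handle",mm.sum(),R,ray(c,R[0],.045))
# box
B={}
for k,p,q,s,z in [("left",(518,130),(517,400),-1,.115),("right",(766,125),(773,400),1,.115),("near",(525,409),(765,412),1,.115),
   ("bar_front",(545,122),(745,122),0,.138),("board_front",(520,57),(765,59),-1,.145),("board_back",(525,35),(768,36),1,.145)]:
    e,r=edge(c,cr(p),cr(q),sign=s,half=3);W=ray(c,e,z);B[k]=W;l=line(W);v=l[1]
    print(k,len(e),r,"mid",l[0],"ang",np.degrees(np.arctan2(v[1],v[0])%np.pi),"px",e.mean(0))
l,r=line(B["left"]),line(B["right"]);n=isect(l,line(B["near"])),isect(r,line(B["near"]))
print("near corners",n,np.linalg.norm(n[0]-n[1]))
s=load(env,"scene")
cs=lambda P:(np.array(P,float)+.5)/5.5-.5+[230,165]
for k,p,q in [("right",(210,150),(505,67)),("near",(520,68),(672,212)),("left",(305,322),(665,226))]:
    e,r=edge(s,cs(p),cs(q),half=2.5);W=ray(s,e,.115);li=line(W);print("scene",k,len(e),r,li[0],np.degrees(np.arctan2(li[1][1],li[1][0])%np.pi))
E
python3 m.py
```

```text
lid edge 0.1358905243629693 31
lid edge 0.10503166750629445 38
lid edge 0.08569131240578953 31
lid edge 0.08155060723961131 35
lid corners [[0.6987 0.3007]
 [0.6794 0.1017]
 [0.4404 0.1262]
 [0.4604 0.3245]] sides [0.1999 0.2403 0.1994 0.2395] centre [0.5697 0.2133]
yaw -0.10076162000044625 -0.09874143756858365
handle 187 ((245.5399627685547, 234.719970703125), (8.061017036437988, 23.334524154663086), 8.130102157592773) [[0.5688 0.2132 0.045 ]]
left 40 0.0370602964768389 mid [ 0.4909 -0.0939] ang 179.85698490748413 px [356.6168 259.9551]
right 37 0.0703318300191326 mid [ 0.4921 -0.2942] ang 179.82051918257906 px [432.7598 259.8692]
near 36 0.02451128642701977 mid [ 0.3831 -0.2014] ang 89.56241229016534 px [398.1262 301.1699]
bar_front 39 0.0651615383842832 mid [ 0.6044 -0.1943] ang 89.85268924854425 px [395.2814 215.9937]
board_front 29 0.06567891630819331 mid [ 0.6537 -0.1899] ang 90.11289930821691 px [393.6939 196.9954]
board_back 13 0.17022159465851835 mid [ 0.6742 -0.2169] ang 90.4336071141588 px [403.8726 189.4101]
near corners (array([ 0.3839, -0.0936]), array([ 0.3824, -0.2939])) 0.20030441143043595
scene right 18 0.21017765601936744 [ 0.4801 -0.2891] 5.169169113533111
scene near 40 0.047319559847382106 [ 0.3826 -0.1841] 90.58000803885399
scene left 38 0.06608077234133976 [ 0.5001 -0.0938] 179.7771329300866
```

```bash
cat >> m.py <<'E'
e,r=edge(c,cr((525,412)),cr((765,414)),sign=-1,half=1.8);l=line(ray(c,e,.115));print("near outer",len(e),r,l,e.mean(0))
e,r=edge(s,cs((518,62)),cs((682,218)),half=1.2,sign=0);l=line(ray(s,e,.115));print("scene near outer",len(e),r,l)
q=lambda a:[0,np.cos(a/2),np.sin(a/2),0]
for P,a in [((.5697,.2133,.2),-.1),((.5697,.2133,.043),-.1),((.48,-.194,.3),-.0025),((.495,-.194,.158),-.0025)]: print(env.solve_ik(P,q(a)))
print(env.get_time())
E
python3 m.py | tail -7
```

```text
near outer 36 0.05965003212554037 (array([ 0.3757, -0.186 ]), array([ 0.0019, -1.    ])) [392.2533 303.9836]
scene near outer 38 0.03668879828848765 (array([ 0.3731, -0.1851]), array([0.002, 1.   ]))
[ 0.2244  0.4265  0.0488  1.1931  0.     -2.8172]
[ 0.2244  0.539  -0.2141  0.8177  0.     -2.8172]
[-0.5416  0.2413  0.0394  1.3689  0.      2.6025]
[-0.5269  0.3239 -0.235   1.0119  0.      2.6172]
0.3
```

```bash
cat >> h.py <<'E'
def q(a):
    a+=np.pi;return [0,np.cos(a/2),np.sin(a/2),0]
E
python3 - <<'E'
from rig import env
from h import *
x,y=.5697,.2133
env.goto([x,y,.22],q(-.1));print(env.get_time(),env.get_joint_pos(),env.get_contact_force())
env.move_l([x,y,.043],velocity=.12)
print(env.get_tool_pos(),env.get_contact_force())
env.gripper_close(60);print(env.get_time(),env.get_grip_width(),env.get_gripper_force(),env.get_contact_force(),env.get_moment())
env.move_l([x,y,.10],velocity=.08);env.pause(.3)
print(env.get_time(),env.get_tool_pos(),env.get_contact_force(),env.get_moment(),env.get_grip_width())
E
```

```text
3.2833 [ 0.2232  0.4189  0.0911  1.243  -0.0001  0.3245] [ 0.2414 -0.752  -0.7449]
[0.57   0.2134 0.0436] [-0.215  -0.0655 -0.519 ]
5.5 0.2700825452612306 60.17754793167114 [-0.0983 -1.0087  3.8947] [-0.172   0.1442 -0.0148]
6.6667 [0.5696 0.2133 0.0997] [ 0.4688  0.0638 -4.2543] [ 0.0027  0.0304 -0.0057] 0.26861499728792687
```

Run:
```python
from rig import env
from h import *
env.move_l([.5697,.2133,.24],velocity=.15)
env.goto([.4775,-.194,.24],q(-.0025))
env.move_l([.4775,-.194,.185],velocity=.1);env.pause(.4)
print(env.get_time(),env.get_tool_pos(),env.get_orientation(),env.get_contact_force(),env.get_moment())
for n in("scene","top"): cv2.imwrite(f"pics/{n}1.png",load(env,n)["frame"][:,:,::-1])
a=cv2.imread("pics/scene1.png")[140:270,225:385];b=cv2.imread("pics/top1.png")[180:320,330:460]
cv2.imwrite("pics/j.png",np.hstack([cv2.resize(a,(440,358),interpolation=cv2.INTER_CUBIC),cv2.resize(b,(332,358),interpolation=cv2.INTER_CUBIC)]))
```

```text
10.3917 [ 0.4776 -0.1941  0.1852] [ 0.0002  0.0013  1.     -0.0001] [-0.4284 -0.4035 -4.2798] [ 0.0065  0.0209 -0.0019]
```

View pics/j.png

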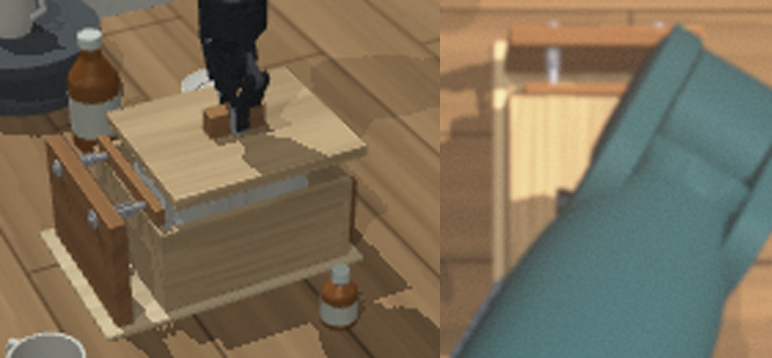

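The lid hangs level over the box. In the joined picture its scene corners are at (107,113), (178,198), (367,148) and (290,70). In the top part its visible left edge is at x≈510 and its far edge at y≈95. I'll measure these edges.

```bash
cat > lidm.py <<'E'
from rig import env
from h import *
def run(zt,S,T):
    s,c=load(env,"scene"),load(env,"top")
    sj=lambda P:(np.array(P,float)+.5)/2.75-.5+[225,140]
    tj=lambda P:(np.array(P,float)+.5)/2.554-.5+[330,180]
    for cam,f,E in((s,sj,S),(c,tj,T)):
        for k,p,q_,sg in E:
            e,r=edge(cam,f(p),f(q_),sign=sg,half=2.5,trim=.08);W=ray(cam,e,zt)[:,:2];m=W.mean(0);v=np.linalg.svd(W-m)[2][0]
            print(k,len(e),round(r,3),m,"ang",round(np.degrees(np.arctan2(v[1],v[0])%np.pi),2),e.mean(0))
E
python3 - <<'E'
from lidm import *
run(.1566,[("s far",(107,113),(178,198),0),("s left",(178,200),(367,149),0),("s near",(290,69),(367,146),0)],
 [("t left",(510,97),(510,260),-1),("t far",(515,95),(605,95),0)])
E
```

```text
s far 39 0.058 [ 0.5952 -0.1869] ang 89.74 [275.9854 197.0484]
s left 26 0.113 [ 0.5022 -0.0934] ang 179.34 [316.376  204.4719]
s near 40 0.061 [ 0.3557 -0.184 ] ang 89.85 [344.0317 178.8774]h.py:24: RuntimeWarning: invalid value encountered in scalar divide
  out.append((a,(w*s).sum()/w.sum()))
Traceback (most recent call last):
  File "lidm.py", line 9, in run
    e,r=edge(cam,f(p),f(q_),sign=sg,half=2.5,trim=.08);W=ray(cam,e,zt)[:,:2];m=W.mean(0);v=np.linalg.svd(W-m)[2][0]
        ~~~~^^^^^^^^^^^^^^^^^^^^^^^^^^^^^^^^^^^^^^^^^^
  File "h.py", line 27, in edge
    f=np.polyfit(out[:,0],out[:,1],1);r=out[:,1]-np.polyval(f,out[:,0])
TypeError: expected non-empty vector for x
```

Run:
```python
from lidm import *
run(.1566,[],[("t left",(70,100),(70,230),-1),("t far",(75,95),(165,95),0)])
```

```text
t left 39 0.045 [ 0.5273 -0.0927] ang 179.99 [357.0476 243.8927]
t far 32 0.055 [ 0.5968 -0.1473] ang 88.92 [378.0803 217.3496]
```

Run:
```python
from rig import env
from h import *
x,y=.4768,-.1947;Q=q(-.0025)
env.move_l([x,y,.165],Q,velocity=.05);env.pause(.2);f0=env.get_contact_force();print(env.get_tool_pos(),f0)
z=.165
while z>.155:
    z-=.0007;env.move_l([x,y,z],velocity=.015);env.pause(.05);f=env.get_contact_force()
    print(round(z,4),env.get_tool_pos()[2],f-f0)
    if f[2]-f0[2]>5.5: break
print(env.get_time(),env.get_moment())
```

```text
[ 0.4769 -0.1948  0.1652] [ 0.6361  0.396  -4.6964]
0.1643 0.16432269406844666 [-1.2282 -0.5461 -0.4068]
0.1636 0.16358628923635413 [-0.7188 -0.5662  0.1901]
0.1629 0.16287022807673998 [-0.0369 -0.5934  0.6815]
0.1622 0.16216897721657242 [-0.9875 -0.0986 -0.0553]
0.1615 0.16149756777336763 [-0.1183  0.1872 -0.3108]
0.1608 0.16076529019485553 [-1.0337 -0.6403  1.4235]
0.1601 0.16007542352705964 [-0.5251 -0.2051 -0.9634]
0.1594 0.15937061977598296 [-1.0292  0.1577  0.8262]
0.1587 0.1586744120885333 [-0.1751  0.0439  0.2003]
0.158 0.15822447770555836 [-1.4769 -0.4894  6.5464]
14.4417 [0.1704 0.2932 0.0098]
```

Run:
```python
from rig import env
from lidm import *
S,T=load(env,"scene"),load(env,"top")
a=S["frame"][150:270,220:380,::-1];cv2.imwrite("pics/s2.png",cv2.resize(a,None,fx=5,fy=5,interpolation=cv2.INTER_CUBIC))
x=.477
sj=lambda P:proj(S,P)*2.75+(.5-.5-np.array([225,140]))*2.75
tj=lambda P:(proj(T,P)-[330,180])*2.554
c=np.array
fl,nl,nr,fr=[[.597,-.0942,.13],[.357,-.0938,.13],[.357,-.2938,.13],[.597,-.2942,.13]]
g=lambda f,p,r:(f(c(p))[0],f(c(r))[0])
run(.130,[("s far",*g(sj,fr,fl),0),("s left",*g(sj,fl,nl),0),("s near",*g(sj,nr,nl),0)],[("t left",*g(tj,fl,[.49,-.094,.13]),-1),("t far",*g(tj,fl,[.597,-.16,.13]),0)])
```

```text
s far 36 0.051 [ 0.5943 -0.2009] ang 89.74 [274.9229 201.842 ]
s left 23 0.088 [ 0.4994 -0.0941] ang 179.89 [316.9474 211.3559]
s near 40 0.053 [ 0.3554 -0.1938] ang 90.02 [342.3537 184.4051]
t left 40 0.025 [ 0.5441 -0.094 ] ang 179.92 [356.9096 239.0765]
t far 37 0.03 [ 0.5971 -0.1284] ang 90.24 [369.8964 219.2274]
```

View pics/s2.png

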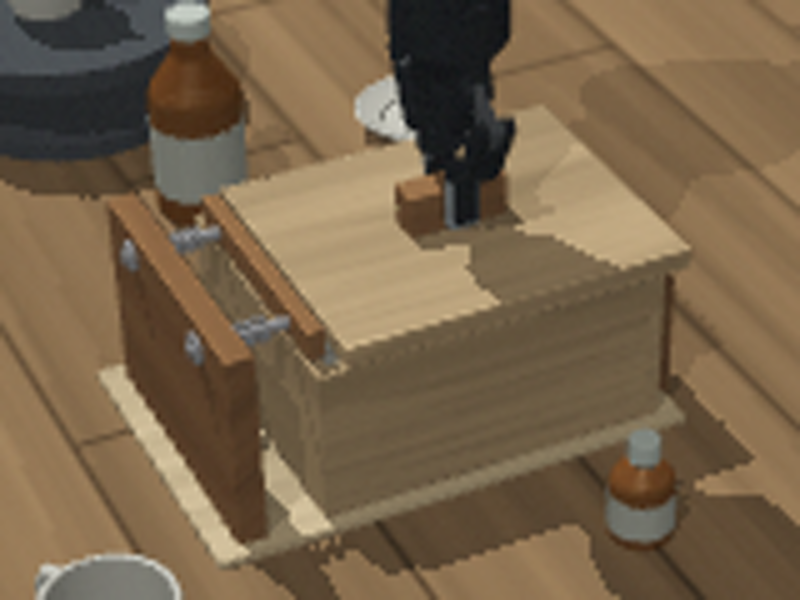

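The lid lies flush on the box, its left edge at y = -0.094 matching the rim, with a small gap to the bar near (330,355). Now I'll push it in small steps.

```bash
cat > push.py <<'E'
from rig import env
from h import *
import sys
y,z=-.1947,.158
def push(x0,x1,step):
    for x in np.arange(x0+step,x1+1e-6,step):
        env.move_l([x,y-.0025*(x-.4768),z],velocity=.012);env.pause(.05)
        f=np.mean([env.get_contact_force() for _ in range(5)],0)
        print(round(x,4),env.get_tool_pos(),f)
        if abs(f[0])>16: break
    print(env.get_time(),env.get_moment())
push(*map(float,sys.argv[1:]))
E
python3 push.py .4768 .4908 .001
```

```text
0.4778 [ 0.4776 -0.1948  0.1582] [-3.4687  0.8927  6.3425]
0.4788 [ 0.4786 -0.1948  0.1582] [-4.638  0.288  6.578]
0.4798 [ 0.4796 -0.1948  0.1582] [-4.5335 -0.4589  6.446 ]
0.4808 [ 0.4806 -0.1948  0.1582] [-4.8467  0.8224  6.306 ]
0.4818 [ 0.4816 -0.1948  0.1582] [-5.1155  0.6272  5.4135]
0.4828 [ 0.4826 -0.1948  0.1582] [-4.2832  0.3095  6.7266]
0.4838 [ 0.4836 -0.1948  0.1582] [-5.7482  0.9998  6.286 ]
0.4848 [ 0.4845 -0.1948  0.1582] [-5.619   0.0678  7.3085]
0.4858 [ 0.4853 -0.1948  0.1582] [-5.9643  0.9733  6.3662]
0.4868 [ 0.4863 -0.1948  0.1582] [-8.4316 -0.0763  8.2893]
0.4878 [ 0.4871 -0.1949  0.1582] [-8.2755 -0.5737  8.418 ]
0.4888 [ 0.4879 -0.1948  0.1582] [-10.8784  -0.772    9.0535]
0.4898 [ 0.4888 -0.1948  0.1582] [-10.6999  -1.0688  10.2945]
0.4908 [ 0.4897 -0.1948  0.1582] [-11.355   -0.2461  10.2271]
18.8417 [-0.0402  2.0204 -0.0354]
```

```bash
sed -i 's/y,z=.*/y,z=-.1947,.1583/; s/>16/>19/' push.py; python3 push.py .4908 .4958 .001
```

```text
0.4918 [ 0.4908 -0.1948  0.1582] [-8.6373 -1.9582  5.4727]
0.4928 [ 0.4916 -0.1948  0.1582] [-11.6046  -1.5138   6.5814]
0.4938 [ 0.4924 -0.1948  0.1582] [-11.7437  -0.0344   8.0797]
0.4948 [ 0.4933 -0.1948  0.1582] [-13.3493  -1.6566   8.0728]
0.4958 [ 0.4942 -0.1948  0.1582] [-14.4581  -1.053    8.8154]
20.3417 [-0.2628  2.4881 -0.0075]
```

```bash
sed -i 's/,.1583/,.1585/' push.py; python3 push.py .4958 .4972 .0007
python3 - <<'E'
from rig import env
from lidm import *
S,T=load(env,"scene"),load(env,"top")
a=S["frame"][150:270,220:380,::-1];cv2.imwrite("pics/s3.png",cv2.resize(a,None,fx=5,fy=5,interpolation=cv2.INTER_CUBIC))
sj=lambda P:(proj(S,P)-[225,140])*2.75
tj=lambda P:(proj(T,P)-[330,180])*2.554
c=np.array;g=lambda f,p,r:(f(c(p))[0],f(c(r))[0])
fl,nl,nr=[.613,-.0942,.13],[.373,-.0938,.13],[.373,-.2938,.13]
run(.130,[("s left",*g(sj,fl,nl),0),("s near",*g(sj,nr,nl),0)],[("t left",*g(tj,fl,[.5,-.094,.13]),-1)])
run(.138,[],[("t bar",*g(tj,[.6165,-.11,.138],[.6165,-.17,.138]),0)])
E
```

```text
0.4965 [ 0.4949 -0.1948  0.1582] [-12.6575  -2.3562   5.6205]
0.4972 [ 0.4954 -0.1948  0.1582] [-14.429   -1.8165   5.2778]
20.9417 [-0.3727  2.4619  0.0112]
s left 23 0.12 [ 0.5169 -0.0943] ang 179.82 [311.7981 212.8346]
s near 40 0.043 [ 0.3737 -0.1922] ang 89.73 [337.7421 185.9835]
t left 33 0.043 [ 0.5514 -0.0942] ang 179.64 [356.9775 236.3195]
t bar 40 0.023 [ 0.6124 -0.1392] ang 89.95 [374.1993 212.9367]
```

View pics/s3.png

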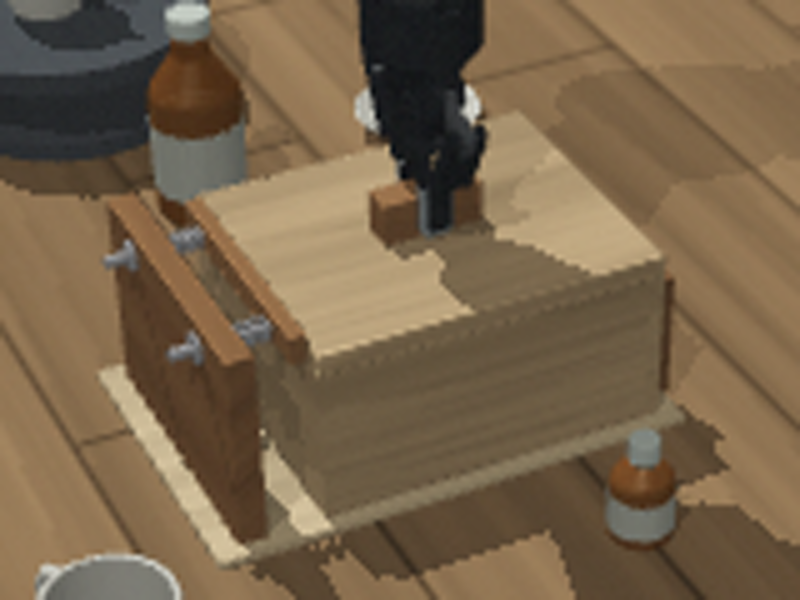

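The lid's near edge is now within about 0.6 mm of the box's near edge (scene corner at about (663,260)), and the bar is pushed back. The lid lies flat and flush with no visible gap. After a steadiness check I'll hand it in.

Run:
```python
from rig import env
import numpy as np
for _ in range(3):
    env.pause(.4);print(env.get_tool_pos(),np.mean([env.get_contact_force() for _ in range(5)],0),env.get_gripper_force())
print(env.get_time(),env.close_job())
```

```text
[ 0.4954331  -0.19481149  0.15822062] [-13.50540223  -2.25466034   6.43493061] 60.546249747276306
[ 0.49541064 -0.19479739  0.15820962] [-13.48516849  -1.91956037   5.86063287] 60.54620683193207
[ 0.49544064 -0.19481228  0.15822446] [-14.70762093  -2.31210648   7.0885017 ] 60.54578125476837
the job is handed in; nothing more can be done
22.4417 None
```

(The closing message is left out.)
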